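Set and lock the lens carriage on the classroom optical bench

TASK

On the optical bench, slide the lens carriage along the rail until it rests against the low stop bar (not the tall white screen), then turn its T-shaped clamp knob clockwise until it is firmly tight, so that the lens is locked there. Leave the bottle, beaker and little cup around the bench standing where they are, and let go of the knob.

Things in the scene. Friction and masses are not known exactly. Their poses are not given: they have to be found in the camera images.
- rail: Flat aluminium rail of the bench, fixed to the table, 500 mm long, 120 mm wide, top face 26 mm above the table (28 mm over two steel strips). Origin: on the table under the rail's middle. Its y axis runs along the rail, its x axis across it, away from the robot's side.
- carriage (a joint): Position of the lens carriage along the rail, in m: 0 at the rail's middle, growing towards the rail's +y, limits -0.19 and 0.19. With the knob loose it slides under a drag of about 2 N; with the knob tight it is locked by friction.
- carriage_mid (a point): Middle of the grey carriage block, which is 150 mm across the rail, 90 mm along it, from 30 to 54 mm above the table (axes as the rail's). On it: an upright round lens holder 70 mm across, 10 mm thick along the rail, centred 45 mm to the rail's +x side of the block's middle, top 130 mm above the table; and the clamp knob, its vertical axis 50 mm to the -x side (nearer the robot). Either the block or the knob may be used to slide the carriage.
- clamp_knob (a joint): Angle of the clamp knob in rad, growing clockwise seen from above. 0 is fully loose; its foot meets the rail at about 0.9 and the knob becomes stiffer from there; tight from 1.2; hard end at 1.5. Starts loose, between 0 and 0.35. It stays where it is left; it takes about 0.12 N m to turn when loose, rising to 0.15 N m at 1.2 and 0.18 N m just before the hard end. Locked, the carriage resists a push along the rail of about 17 N at 1.2 and 29 N at 1.5.
- knob_grip (a point): Centre of the knob's upright black bar grip, 91 mm above the table: bar 60 mm long, 16 mm thick, 30 mm tall (76 to 106 mm above the table), turning about the vertical through this point. This point's x axis lies along the bar, y across its thickness. At knob angle 0 the bar points 0.7 rad counterclockwise (seen from above) of the rail's x axis.
- stop_mid (a point): Middle of the stop bar, a low plain dark steel bar with two screw heads, fixed across the rail near one of its ends (either one): 130 mm across the rail, 40 mm along it, 28 to 52 mm above the table, screw heads to 56 mm. Axes as the rail's. When the carriage rests against it, carriage_mid is 65 mm from this point along the rail.
- screen: White upright screen plate (110 mm wide, 170 mm high above the table, thin along the rail) between two rods on a grey foot, fixed across the other end of the rail. Origin: on the table under its middle. To be left alone.
- water_bottle: Clear water bottle with a green cap, 64 mm diameter, 200 mm tall, standing behind the rail. Origin: centre of its underside.
- beaker: Glass beaker, 72 mm diameter, 90 mm tall, standing in front of the rail. Origin: centre of its underside.
- dosing_cup: Small clear plastic cup, 50 mm diameter, 45 mm tall, standing in front of the rail. Origin: centre of its underside.

How it is judged:
By the outcome, as a careful person would: the job done as asked, in the order asked, and still so for the second after the job is handed in, with the robot touching nothing.
It also fails if it takes over 38 s, if anything falls off the work surface, if the arm or the gripper's body presses on something with over 40 N, if the wrist force passes 120 N, or if a joint passes its speed limit or range.

ROBOT

A 7-joint arm with a two-finger parallel gripper is mounted at the origin on the work surface. World frame = base frame: x ahead of the robot, y to its left, z up, the work surface at z = 0. Lengths are in m, angles in rad, forces in N, time in s.
With the tool pointing down it reaches from about 0.425 to 1.025 m from the base axis. Payload 9.4 kg.
Tool frame: the origin (TCP) lies midway between the tips of the shut fingers; the grasp point (between the pads) lies 19 mm behind it; z points along the fingers, y is the direction in which the jaws open and shut (so a half turn about z gives the same grasp; the last joint's range is limited). The gripper opens to 93 mm and grips with 3 to 60 N. Pads are 15 mm wide; open, the fingers measure 128 mm over their backs; the gripper's body (75 mm by 188 mm) begins 65 mm behind the grasp point.
Start: joints at [1.094, 0.599, -0.003, 1.599, 0.002, 0.943, -0.08], TCP at [0.282, -0.668, 0.183] pointing down, gripper open.
Joint ranges: [-2.57, 2.57], [-0.35, 1.97], [-1.29, 1.29], [0.11, 2.56], [-1.05, 4.19], [0.11, 1.86], [-2.63, 2.63]. Speed limits (rad/s): [2.22, 2.22, 3.01, 3.01, 3.14, 3.14, 3.14].

INTERFACE

Orientations are given as a 3x3 rotation matrix whose columns are the frame's x, y, z axes.
In Python, from bench import sensors, cams, workorder gives the robot as it stands. The module is installed in compiled form; this text tells all that it offers.
- The arm moves only by the tool jog_arm, never from a script. Its argument "steps" is one flat list of numbers, 7 for each row, row after row: the turn, a rotation vector about the tool's x, y, z in degrees, then the shift along the tool's x, y, z in cm, then the closure in counts, from 0 (fully open) to 255 (shut). A call has 1 to 12 rows; each row is the pose to reach, as a shift and turn from the pose commanded when the call began, along the tool's axes at that moment; what a row does not reach only later rows make up. A row lasts 1/12 s, in which the tool goes at most 41.7 mm and 7.16 degrees, less where a joint would pass 70% of its speed; a pose out of reach is approached as far as the arm can. A call with a gripper value outside its range is refused whole. The fingers move at their own pace and stop on an object; the grip force is fixed at half the most. Time passes only in rows, so rows that repeat a pose let the fingers close. It gives the time, the measured TCP pose, the force and the opening at its end, in the units of the state.
- sensors.read_state(): the state, without advancing time (a new reading comes with each control period).
- cams.capture(name): name is "scene" or "top" or "wrist"; returns the picture (480x640x3 uint8, red, green, blue); there is no depth.
- cams.camera_model(name): a dict with "fovy" (degrees; the focal length in pixels is half the picture's height over the tangent of half this angle, whatever the lens; pixels are square), "cx", "cy" (the principal point, pixels), "view" (4x4, takes a point from world to camera coordinates); the wrist camera has in their place "T_tool_cam" (4x4, takes a point from camera to tool coordinates, whose origin is the TCP and whose axes are the flange's). Camera axes: x right, y down, z forward; pixel columns grow to the right and rows downward; lengths in m; the calibration is good to about 2 mm. A picture is of the moment at which its call begins: read the wrist's pose just before it. camera_model takes no time and is no camera call.
- workorder.finish_job(): hands the job in, once; it reports no verdict.
The state is a dict: "clock": time; "joint_positions": joint angles; "qvel": joint speeds; "joint_torque": joint torques, N m; "tcp_pos": TCP position; "eef_rot": TCP orientation; "wrist_force": force on the tool from outside, world axes, zero at the start; "wrist_torque": the same for the moment, N m; "width": opening from 0.0 (shut) to 1.0 (fully open).
Only numpy, scipy, OpenCV 4.12 (cv2) and the standard library are available. Lean on these libraries where they do the work, as an engineer would, in place of code of your own. Each camera call takes 0.05 s, during which the arm holds its last target. There are 200 camera calls.

## Working session

There is one attempt and no reset: what is moved stays moved. The work goes in short steps, Python scripts to look and compute and a tool call to move; the robot and the scene stay as the last step left them, time stands still between calls to the robot, and variables do not carry over. Pictures are saved under pics/ and viewed, about 8 in all and at most 12, crops included, and the job is handed in when it is done.

Besides the shell and the picture viewer there is one more tool, called as name(argument=value, ...), one argument or row to a line, values as JSON. jog_arm: Moves the arm, as the interface text tells. Its arguments: {"type":"object","properties":{"steps":{"type":"array","items":{"type":"number"}}},"required":["steps"]}

```bash
mkdir -p pics; python3 - <<'E'
from bench import sensors,cams
import cv2,numpy as np
s=sensors.read_state();print(s['clock'],s['tcp_pos'],np.round(s['eef_rot'],3),s['width'])
for n in('scene','top'):
    cv2.imwrite(f'pics/{n}0.png',cams.capture(n)[:,:,::-1]);m=cams.camera_model(n);print(n,m['fovy'],m['cx'],m['cy'],np.round(m['view'],3).tolist())
print(cams.camera_model('wrist'))
E
```

```text
0.0 [ 0.2819642  -0.66733097  0.18255645] [[ 0.921  0.389 -0.001]
 [ 0.389 -0.921  0.001]
 [-0.    -0.002 -1.   ]] 0.9995256552868214
scene 50.59638194736274 313.78576556465197 237.9567927245154 [[-0.483, 0.876, 0.019, 0.254], [0.44, 0.261, -0.859, -0.149], [-0.757, -0.407, -0.511, 1.261], [0.0, 0.0, 0.0, 1.0]]
top 50.76294014429228 322.343169887264 244.46132419403324 [[0.008, -1.0, 0.004, 0.003], [-0.98, -0.008, -0.2, 0.539], [0.2, -0.002, -0.98, 0.925], [0.0, 0.0, 0.0, 1.0]]
{'fovy': 69.36075524260465, 'cx': 316.26865933859386, 'cy': 238.71889868817112, 'T_tool_cam': array([[-4.94448279e-04, -9.58763438e-01, -2.84204901e-01,
         7.94350521e-02],
       [ 9.99999803e-01, -5.83939990e-04,  2.30158346e-04,
        -3.84775659e-04],
       [-3.86626014e-04, -2.84204731e-01,  9.58763538e-01,
        -2.01271174e-01],
       [ 0.00000000e+00,  0.00000000e+00,  0.00000000e+00,
         1.00000000e+00]])}
```

View pics/top0.png

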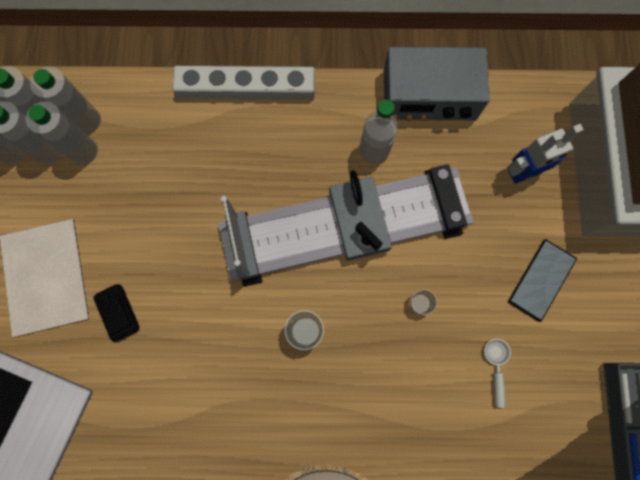

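View pics/scene0.png

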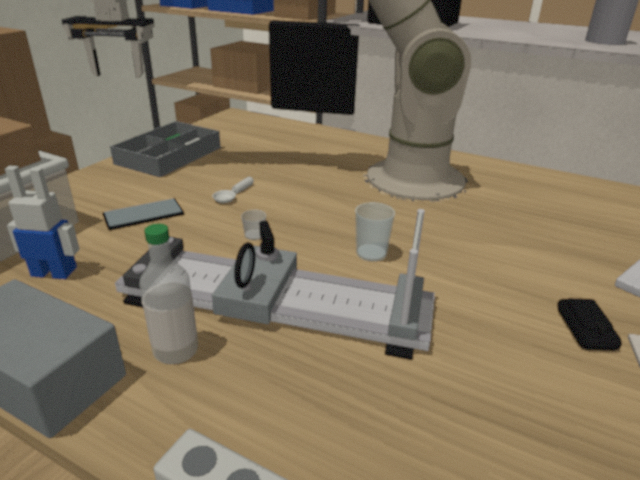

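The stop bar is on the right (-y), with screw heads at about (443,174) and (456,216). The screen is on the left and the carriage block is around (360,218). The knob bar runs from (357,225) to (382,247), the bottle is at about (375,150), the beaker at (304,330) and the cup at (422,303). Next I'll measure more finely.

```bash
cat > h.py <<'E'
import numpy as np,cv2
from bench import sensors,cams
def wristview(s):
    m=cams.camera_model('wrist');T=np.eye(4);T[:3,:3]=s['eef_rot'];T[:3,3]=s['tcp_pos']
    m['view']=np.linalg.inv(T@m['T_tool_cam']);return m
def cast(m,p,z):
    f=240/np.tan(np.radians(m['fovy'])/2);V=m['view'];R=V[:3,:3];o=-R.T@V[:3,3]
    d=R.T@np.array([(p[0]-m['cx'])/f,(p[1]-m['cy'])/f,1]);return o+d*(z-o[2])/d[2]
def proj(m,X):
    f=240/np.tan(np.radians(m['fovy'])/2);c=m['view'][:3,:3]@X+m['view'][:3,3]
    return c[:2]/c[2]*f+[m['cx'],m['cy']]
E
python3 - <<'E'
from h import *
m=cams.camera_model('top');im=cv2.imread('pics/top0.png')
cv2.imwrite('pics/crop0.png',cv2.resize(im[150:300,320:480],None,fx=5,fy=5,interpolation=cv2.INTER_CUBIC)[:600] if 0 else cv2.resize(im[155:275,322:482],None,fx=5,fy=5,interpolation=cv2.INTER_CUBIC))
g=im.max(2)
mk=(g[215:255,352:388]<45).astype('uint8')
n,l,st,c=cv2.connectedComponentsWithStats(mk);print(st,c)
for n,p,z in[('s1',(443,174),.056),('s2',(456,216),.056),('c1',(331,187),.054),('c2',(374,177),.054),('c3',(390,249),.054),('c4',(345,259),.054),('k',(369,236),.106),('cap',(386,107),.2),('beak',(304,330),.09),('cup',(422,303),.045)]:print(n,cast(m,p,z).round(3))
E
```

```text
[[   0    0   36   40 1056]
 [   4    8   27   32  382]
 [  32   35    2    1    2]] [[18.00094697 18.21022727]
 [16.03664921 22.98429319]
 [32.5        35.        ]]
s1 [ 0.684 -0.232  0.056]
s2 [ 0.598 -0.254  0.056]
c1 [ 0.655 -0.009  0.054]
c2 [ 0.677 -0.094  0.054]
c3 [ 0.531 -0.123  0.054]
c4 [ 0.511 -0.036  0.054]
k [ 0.545 -0.078  0.106]
cap [ 0.754 -0.101  0.2  ]
beak [0.374 0.04  0.09 ]
cup [ 0.428 -0.184  0.045]
```

View pics/crop0.png

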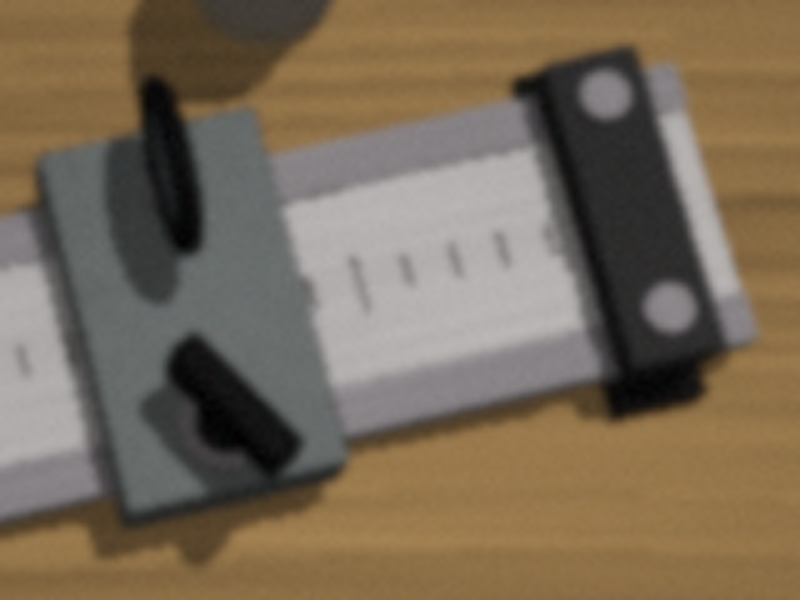

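The crop shows the block corners at (40,157), (255,110), (342,465) and (125,515), the screws at (606,95) and (670,306), and the bar ends near (187,350) and (285,447).

```bash
python3 - <<'E'
from h import *
m=cams.camera_model('top')
P=lambda x,y,z:cast(m,(x/5+321.6,y/5+154.6),z)
C=[P(*q,.054) for q in[(40,157),(255,110),(342,465),(125,515)]]
cm=np.mean(C,0);ax=C[0]+C[1]-C[2]-C[3];ay=C[0]+C[3]-C[1]-C[2]
s1,s2=P(606,95,.056),P(670,306,.056);sm=(s1+s2)/2
a=lambda v:np.arctan2(v[1],v[0])
print('cm',cm,a(ax),a(ay)-np.pi/2,np.linalg.norm(ax)/2,np.linalg.norm(ay)/2)
print('stop',sm,a(s1-s2))
yaw=np.mean([a(ax),a(ay)-np.pi/2,a(s1-s2)]);ex=np.array([np.cos(yaw),np.sin(yaw)]);ey=np.array([-ex[1],ex[0]])
k=cm[:2]-.05*ex;print('yaw',yaw,'knob from block',k,'slide',(cm-sm)[:2]@ey-.065,(cm-sm)[:2]@ex)
e1,e2=P(187,350,.106),P(285,447,.106);print('bar',(e1+e2)/2,a(e1-e2),np.linalg.norm(e1-e2),'knob angle',.7-(a(e1-e2)-yaw))
s=sensors.read_state();print(a(s['eef_rot'][:,0]))
E
```

```text
cm [ 0.59569014 -0.06510872  0.054     ] 0.22317943741356927 0.23535953844315816 0.1476691543642838 0.08725617669971693
stop [ 0.64135837 -0.24217126  0.056     ] 0.24425604949341495
yaw 0.23426500845004747 knob from block [ 0.54705588 -0.07671513] slide 0.11782699772657332 -0.003319607311489978
bar [ 0.54820847 -0.07764286  0.106     ] 0.7769506332447871 0.050916439485959905 knob angle 0.15731437520526037
0.39985194682270914
```

jog_arm(
  steps=[0,0,-21.6,47.5,-44,0,0,0,0,-21.6,47.5,-44,0,0,0,0,-21.6,47.5,-44,0,0,0,0,-21.6,47.5,-44,0,0,0,0,-21.6,47.5,-44,0,0,0,0,-21.6,47.5,-44,0,0,0,0,-21.6,47.5,-44,0,0,0,0,-21.6,47.5,-44,0,0,0,0,-21.6,47.5,-44,0,0,0,0,-21.6,47.5,-44,0,0,0,0,-21.6,47.5,-44,0,0,0,0,-21.6,47.5,-44,0,0],
)

```text
clock: 1.1
tcp_pos: [0.4881, -0.2102, 0.1833]
eef_rot: [[0.713, 0.701, -0.0], [0.701, -0.713, -0.0], [-0.0, -0.0, -1.0]]
wrist_force: [1.2, 0.0, 0.3]
width: 1.0
```

jog_arm(
  steps=[0,0,0,13.6,-5.3,0,0,0,0,0,13.6,-5.3,0,0,0,0,0,13.6,-5.3,0,0,0,0,0,13.6,-5.3,0,0,0,0,0,13.6,-5.3,0,0],
)

```text
clock: 1.52
tcp_pos: [0.5497, -0.0728, 0.1833]
eef_rot: [[0.708, 0.706, 0.001], [0.706, -0.708, 0.002], [0.002, -0.001, -1.0]]
wrist_force: [0.7, 1.2, 0.3]
width: 1.002
```

```bash
python3 - <<'E'
from h import *
s=sensors.read_state();print(s['clock'],s['tcp_pos'],s['eef_rot'].round(3).tolist() if hasattr(s['eef_rot'],'round') else s['eef_rot'],np.round(s['joint_positions'],3))
m=wristview(s);im=cams.capture('wrist')[:,:,::-1].copy();cv2.imwrite('pics/w0.png',im)
print('predicted knob px',proj(m,np.array([.548,-.077,.106])))
E
```

```text
1.5167 [ 0.54966951 -0.07279894  0.18326122] [[0.708, 0.706, 0.001], [0.706, -0.708, 0.002], [0.002, -0.001, -1.0]] [ 0.164  0.401 -0.182  1.986  0.099  0.762 -0.862]
predicted knob px [318.75227598 240.19818803]
```

View pics/w0.png

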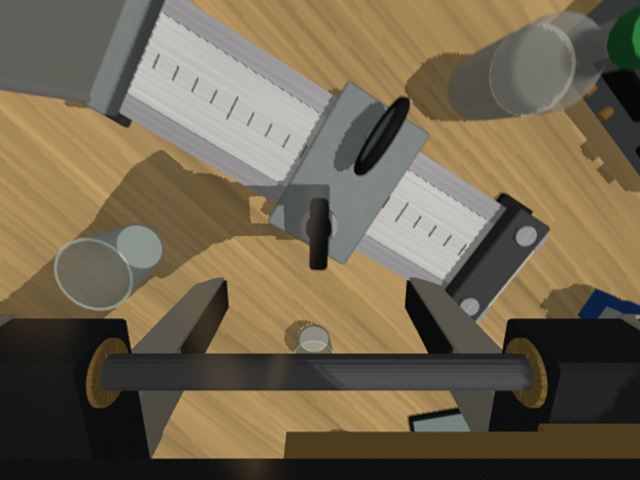

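The bar shows upright at column 318.5, about rows 198–268, so it already lies along tool x. The block and stop are also clear, with screws at (526,236) and (470,307).

```bash
python3 - <<'E'
from h import *
s=sensors.read_state();m=wristview(s);im=cv2.imread('pics/w0.png')
mk=(im[190:280,300:335].max(2)<50).astype('uint8')
n,l,st,c=cv2.connectedComponentsWithStats(mk);print(st[1:],c[1:])
for y in range(0,90,8):
    x=np.where(mk[y])[0];print(y+190,(x.min()+300,x.max()+300) if len(x) else None)
for p in[(318.5,198),(318.5,213),(318.5,268)]:print(cast(m,p,.106).round(4))
a,b=cast(m,(526,236),.056),cast(m,(470,307),.056);print((a+b)/2,np.arctan2(*(a-b)[1::-1]))
C=[cast(m,p,.054) for p in[(348,82),(429,134),(346,263),(270,221)]];print(np.round(C,4),np.mean(C,0))
E
```

```text
[[  10    9   21   71 1063]] [[20.27469426 46.53433678]]
190 None
198 None
206 (np.int64(318), np.int64(328))
214 (np.int64(317), np.int64(328))
222 (np.int64(314), np.int64(329))
230 (np.int64(314), np.int64(330))
238 (np.int64(313), np.int64(327))
246 (np.int64(311), np.int64(327))
254 (np.int64(310), np.int64(327))
262 (np.int64(310), np.int64(326))
270 None
278 None
[ 0.5717 -0.0549  0.106 ]
[ 0.5629 -0.0636  0.106 ]
[ 0.5288 -0.0976  0.106 ]
[ 0.63950212 -0.24395289  0.056     ] 0.2512827608762112
[[ 0.6563 -0.0075  0.054 ]
 [ 0.6782 -0.0914  0.054 ]
 [ 0.5381 -0.1281  0.054 ]
 [ 0.516  -0.0437  0.054 ]] [ 0.59716923 -0.06769047  0.054     ]
```

jog_arm(
  steps=[0,0,2,-0.4,0.3,3.5,0,0,0,2,-0.4,0.3,7,0,0,0,2,-0.4,0.3,9.5,0,0,0,2,-0.4,0.3,11.1,0,0,0,2,-0.4,0.3,11.1,120,0,0,2,-0.4,0.3,11.1,255,0,0,2,-0.4,0.3,11.1,255,0,0,2,-0.4,0.3,11.1,255,0,0,2,-0.4,0.3,11.1,255,0,0,2,-0.4,0.3,11.1,255,0,0,2,-0.4,0.3,11.1,255],
)

```text
clock: 2.48
tcp_pos: [0.5472, -0.084, 0.0731]
eef_rot: [[0.737, 0.676, 0.001], [0.676, -0.737, -0.0], [0.001, 0.001, -1.0]]
wrist_force: [-1.2, -0.5, 0.6]
width: 0.548
```

jog_arm(
  steps=[0,0,0,0,0,0,255,0,0,0,0,0,0,255,0,0,0,0,0,0,255,0,0,0,0,0,0,255,0,0,0,0,0,0,255,0,0,0,0,0,0,255,0,0,0,0,0,0,255,0,0,0,0,0,0,255],
)

```text
clock: 3.15
tcp_pos: [0.5469, -0.0839, 0.0723]
eef_rot: [[0.737, 0.676, -0.0], [0.676, -0.737, -0.0], [-0.0, -0.0, -1.0]]
wrist_force: [0.6, 0.4, -0.0]
width: 0.012
```

```bash
python3 - <<'E'
from h import *
s=sensors.read_state();print(s['width'],s['tcp_pos'])
w=cams.capture('wrist')[:,:,::-1];t=cams.capture('scene')[:,:,::-1]
cv2.imwrite('pics/w1.png',np.hstack([cv2.resize(w,(400,300)),cv2.resize(t[170:380,100:440],(400,247))] if 0 else [w[100:480,120:520],t[150:340,150:350].repeat(2,0).repeat(2,1)]))
E
```

```text
0.011817558298145021 [ 0.54685144 -0.0839026   0.07233185]
```

View pics/w1.png

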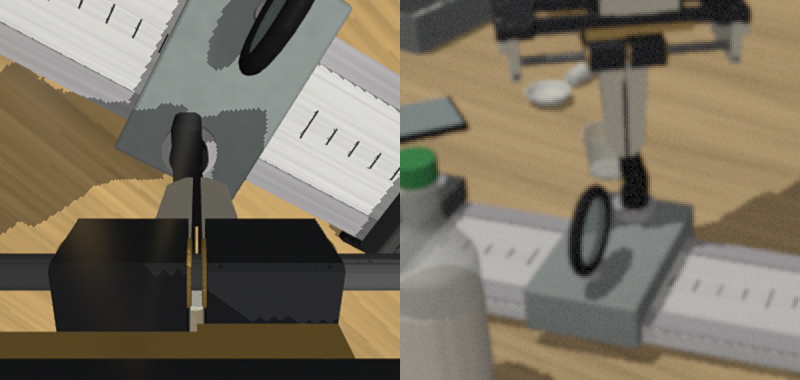

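```bash
python3 - <<'E'
from h import *
s=sensors.read_state();m=wristview(s);R=s['eef_rot']
print('tcp px',proj(m,s['tcp_pos']),'grasp px',proj(m,s['tcp_pos']-.019*R[:,2]))
for p,z in[((305,215),.106),((305,280),.106)]:
    X=cast(m,p,z);print(p,X,(R.T@(X-s['tcp_pos'])).round(4))
X=np.array([.549,-.0775,.106]);print(proj(m,X),'top pred')
mt=cams.camera_model('top');C=[cast(m,p,.054) for p in[(235,248)]];print(C)
t=cams.capture('top')[:,:,::-1];cv2.imwrite('pics/t1.png',cv2.resize(t[150:290,320:480],None,fx=4,fy=4,interpolation=cv2.INTER_CUBIC))
E
```

```text
tcp px [316.62979677 269.34771178] grasp px [316.66323149 281.66707758]
(305, 215) [ 0.57394816 -0.05120019  0.106     ] [ 0.0421 -0.0058 -0.0336]
(305, 280) [ 0.54812398 -0.07441231  0.106     ] [ 0.0073 -0.0061 -0.0336]
[310.50344383 282.54182554] top pred
[array([ 0.51602218, -0.03842506,  0.054     ])]
```

View pics/t1.png

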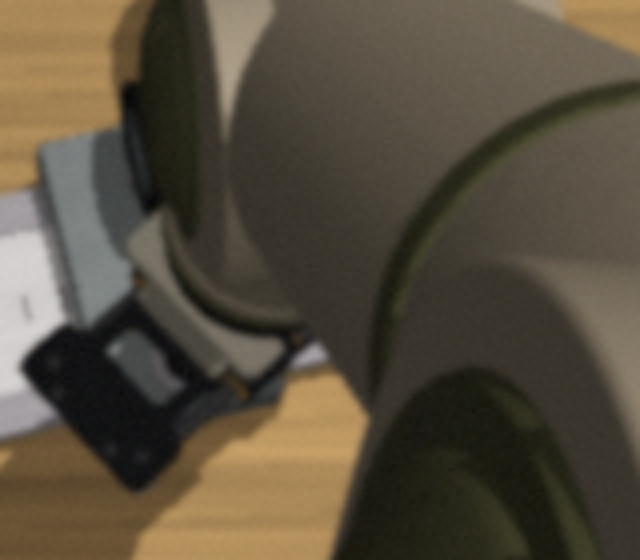

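```bash
python3 - <<'E'
from h import *
s=sensors.read_state();m=wristview(s);R=s['eef_rot']
for z in(.054,.06):
    X=cast(m,(310,254),z);print('axis from washer',X.round(4),(R.T@(X-s['tcp_pos'])).round(4))
c=m['view'][:3,:3]@s['tcp_pos']+m['view'][:3,3];print('tcp depth',c)
w=cv2.cvtColor(cams.capture('wrist'),cv2.COLOR_RGB2BGR)
cv2.imwrite('pics/w2.png',cv2.resize(w[200:350,220:420],None,fx=4,fy=4,interpolation=cv2.INTER_CUBIC))
E
```

```text
axis from washer [ 0.5466 -0.0781  0.054 ] [ 0.0037 -0.0044  0.0184]
axis from washer [ 0.5482 -0.0768  0.06  ] [ 0.0058 -0.0043  0.0124]
tcp depth [0.00022445 0.01903625 0.21557712]
```

View pics/w2.png

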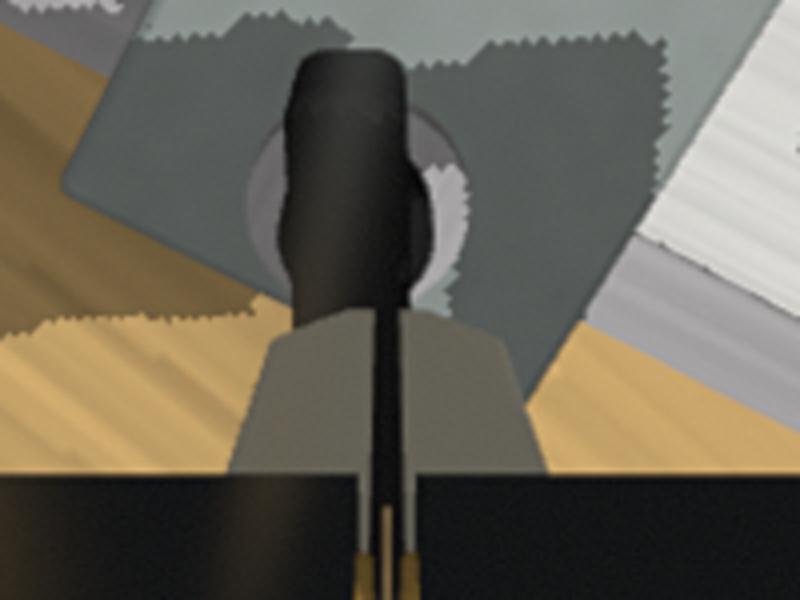

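The scene view (w1) and this crop show the closed tips sitting above the bar, not around it, although the TCP reads z=0.072. I'll triangulate the real tip height.

```bash
python3 - <<'E'
from h import *
s=sensors.read_state();m=cams.camera_model('scene');w=wristview(s);t=s['tcp_pos']
for z in np.arange(.06,.13,.01):
    X=np.array([t[0],t[1],z]);print(round(z,3),proj(m,X).round(1),proj(w,X).round(1),proj(w,X+.0075*s['eef_rot'][:,0]).round(1))
print('bar top/bottom scene',proj(m,np.array([.548,-.078,.106])),proj(m,np.array([.548,-.078,.076])))
img=cv2.cvtColor(cams.capture('scene'),cv2.COLOR_RGB2BGR)
cv2.imwrite('pics/s2.png',cv2.resize(img[140:290,180:340],None,fx=5,fy=5,interpolation=cv2.INTER_CUBIC)[:600])
E
```

```text
0.06 [264.3 249.1] [316.6 262.4] [316.6 251.5]
0.07 [264.2 244.1] [316.6 267.9] [316.6 256.7]
0.08 [264.  238.9] [316.6 274. ] [316.6 262.3]
0.09 [263.8 233.7] [316.7 280.7] [316.7 268.5]
0.1 [263.6 228.4] [316.7 288. ] [316.7 275.3]
0.11 [263.4 223.1] [316.7 296.2] [316.7 282.8]
0.12 [263.2 217.6] [316.7 305.2] [316.7 291.2]
0.13 [263.  212.2] [316.7 315.3] [316.7 300.6]
bar top/bottom scene [266.09018095 226.38964131] [266.62516964 242.20008188]
```

View pics/s2.png

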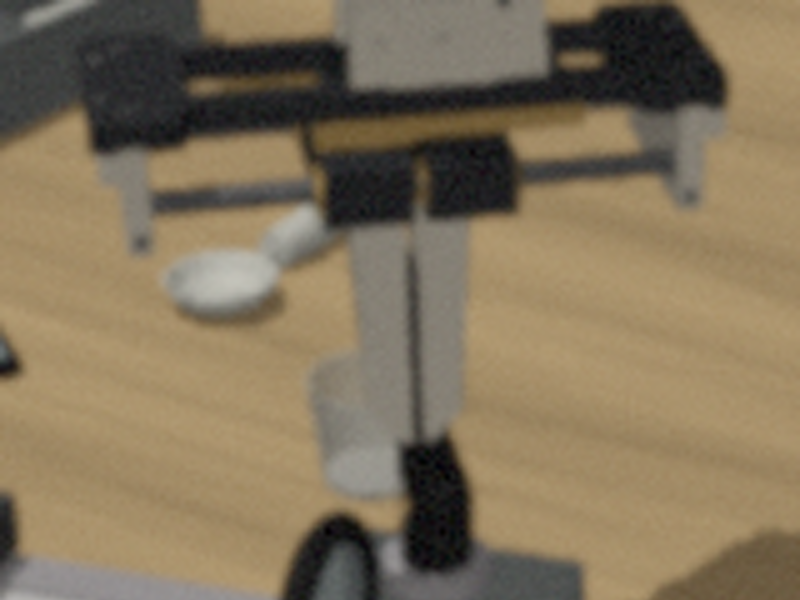

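Both views put the true tips about 30 mm higher than the reported TCP: about 0.102 from the wrist view and 0.10 from the scene. So the fingers closed on air just above the bar. I'll open, shift slightly and go about 28 mm deeper in small steps.

jog_arm(
  steps=[0,0,0,0,0,0,0,0,0,0,0,0,0,0,0,0,0,0,0,0,0,0,0,0,0,0,0,0,0,0,0,0,0,0,0,0,0,0,0.4,-0.5,0,0,0,0,0,0.4,-0.5,0,0,0,0,0,0.4,-0.5,0.5,0,0,0,0,0.4,-0.5,1.0,0,0,0,0,0.4,-0.5,1.5,0,0,0,0,0.4,-0.5,1.5,0,0,0,0,0.4,-0.5,1.5,0],
)

```text
clock: 4.4
tcp_pos: [0.546, -0.0775, 0.0568]
eef_rot: [[0.737, 0.676, -0.001], [0.676, -0.737, 0.0], [-0.001, -0.001, -1.0]]
wrist_force: [0.4, -0.6, -0.2]
width: 0.817
```

jog_arm(
  steps=[0,0,0,0,0,0.4,0,0,0,0,0,0,0.8,0,0,0,0,0,0,1.2,0,0,0,0,0,0,1.2,0,0,0,0,0,0,1.2,0],
)

```text
clock: 4.82
tcp_pos: [0.5462, -0.0774, 0.0451]
eef_rot: [[0.737, 0.676, -0.001], [0.676, -0.737, 0.0], [-0.0, -0.001, -1.0]]
wrist_force: [0.4, -0.4, 1.1]
width: 1.001
```

```bash
python3 - <<'E'
from h import *
s=sensors.read_state();print(s['tcp_pos'],s['wrist_force'],s['width'])
w=cv2.cvtColor(cams.capture('wrist'),cv2.COLOR_RGB2BGR);t=cv2.cvtColor(cams.capture('scene'),cv2.COLOR_RGB2BGR)
cv2.imwrite('pics/w3.png',np.hstack([w[160:400,120:520],t[150:270,170:370].repeat(2,0).repeat(2,1)]))
E
```

```text
[ 0.54623544 -0.07742133  0.04505098] [ 0.43887041 -0.39329616  1.12573972] 1.0014540303863144
```

View pics/w3.png

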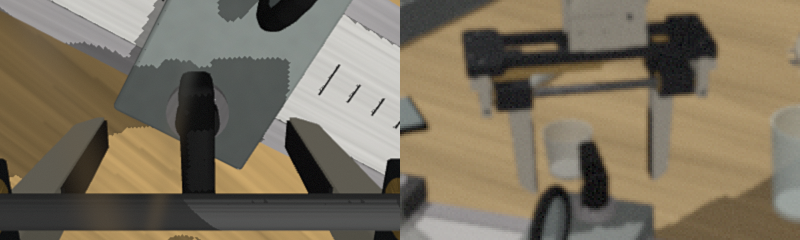

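The bar now stands between the open tips (in the crop, tips at columns 105 and 287, bar at about 198), and the scene view shows the tips beside it at bar height. Closing.

jog_arm(
  steps=[0,0,0,0,0,0,255,0,0,0,0,0,0,255,0,0,0,0,0,0,255,0,0,0,0,0,0,255,0,0,0,0,0,0,255,0,0,0,0,0,0,255,0,0,0,0,0,0,255,0,0,0,0,0,0,255,0,0,0,0,0,0,255,0,0,0,0,0,0,255,0,0,0,0,0,0,255],
)

```text
clock: 5.83
tcp_pos: [0.5464, -0.0775, 0.0454]
eef_rot: [[0.737, 0.676, -0.0], [0.676, -0.737, 0.0], [-0.0, -0.0, -1.0]]
wrist_force: [-0.0, 0.1, 0.8]
width: 0.262
```

jog_arm(
  steps=[0,0,0,0,0,0,255,0,0,0,0,0,0,255,0,0,0,0,0,0,255,0,0,0,0,0,0,255],
)

```text
clock: 6.17
tcp_pos: [0.5466, -0.0775, 0.0454]
eef_rot: [[0.737, 0.676, 0.0], [0.676, -0.737, -0.0], [0.0, 0.0, -1.0]]
wrist_force: [0.5, -0.5, -0.9]
width: 0.171
```

Gripped: width 0.171 is about 16 mm. Now I'll slide towards the stop.

jog_arm(
  steps=[0,0,0,-0.72,1.32,0,255,0,0,0,-1.68,3.07,0,255,0,0,0,-2.64,4.83,0,255,0,0,0,-3.6,6.59,0,255,0,0,0,-4.56,8.34,0,255,0,0,0,-5.04,9.22,0,255,0,0,0,-5.27,9.66,0,255,0,0,0,-5.27,9.66,0,255,0,0,0,-5.27,9.66,0,255],
)

```text
clock: 6.92
tcp_pos: [0.5731, -0.1841, 0.0454]
eef_rot: [[0.737, 0.676, 0.001], [0.676, -0.737, -0.0], [0.0, 0.001, -1.0]]
wrist_force: [2.6, -2.1, -1.3]
width: 0.169
```

jog_arm(
  steps=[0,0,0,-0.1,0.18,0,255,0,0,0,-0.19,0.35,0,255,0,0,0,-0.29,0.53,0,255,0,0,0,-0.34,0.61,0,255,0,0,0,-0.34,0.61,0,255,0,0,0,-0.34,0.61,0,255],
)

```text
clock: 7.42
tcp_pos: [0.5747, -0.1908, 0.0454]
eef_rot: [[0.737, 0.676, 0.0], [0.676, -0.737, 0.0], [0.0, 0.0, -1.0]]
wrist_force: [2.6, 2.2, 0.3]
width: 0.172
```

jog_arm(
  steps=[0,0,0,-0.1,0.18,0,255,0,0,0,-0.14,0.26,0,255,0,0,0,-0.14,0.26,0,255,0,0,0,-0.14,0.26,0,255],
)

```text
clock: 7.75
tcp_pos: [0.5748, -0.1909, 0.0454]
eef_rot: [[0.736, 0.677, -0.001], [0.677, -0.736, 0.003], [0.001, -0.003, -1.0]]
wrist_force: [0.3, 10.3, 3.6]
width: 0.17
```

Contact: the position has stalled, with about 10 N pushing back, after 117 mm of travel (expected 116–118). Next I'll turn the knob clockwise while keeping a light push on the stop.

jog_arm(
  steps=[0,0,6.5,-0.05,0.09,0,255,0,0,13,-0.05,0.09,0,255,0,0,19.5,-0.05,0.09,0,255,0,0,26,-0.05,0.09,0,255,0,0,32.5,-0.05,0.09,0,255,0,0,39,-0.05,0.09,0,255,0,0,45.5,-0.05,0.09,0,255,0,0,52,-0.05,0.09,0,255,0,0,58.5,-0.05,0.09,0,255,0,0,65,-0.05,0.09,0,255,0,0,70,-0.05,0.09,0,255,0,0,72,-0.05,0.09,0,255],
)

```text
clock: 8.75
tcp_pos: [0.5742, -0.1867, 0.0454]
eef_rot: [[0.871, -0.492, -0.005], [-0.492, -0.871, 0.009], [-0.009, -0.006, -1.0]]
wrist_force: [-2.1, 23.3, 11.7]
width: 0.171
```

```bash
python3 - <<'E'
from h import *
s=sensors.read_state();R=s['eef_rot'];a=np.arctan2(R[1,0],R[0,0]);print(s['clock'],s['tcp_pos'],'yaw',a,'knob',.7-(a-.24),s['wrist_force'],s['wrist_torque'],s['width'],np.round(s['joint_positions'],2))
E
```

```text
8.75 [ 0.57415057 -0.18666461  0.0454435 ] yaw -0.5138392111996717 knob 1.4538392111996716 [-2.08976712 23.28765786 11.65808975] [5.46825754 0.37141966 0.30621861] 0.17090656970006557 [ 0.1   0.65  0.19  1.99 -0.24  0.53 -1.62]
```

jog_arm(
  steps=[0,0,0,0,0,0,255,0,0,0,-0.2,-0.22,-0.1,255,0,0,0,-0.4,-0.43,-0.2,255,0,0,0,-0.4,-0.43,-0.2,255,0,0,0,-0.4,-0.43,-0.2,255],
)

```text
clock: 9.17
tcp_pos: [0.5741, -0.1865, 0.0458]
eef_rot: [[0.872, -0.49, -0.002], [-0.49, -0.872, 0.002], [-0.003, -0.001, -1.0]]
wrist_force: [7.0, 6.3, -17.3]
width: 0.17
```

```bash
python3 - <<'E'
from h import *
s=sensors.read_state();R=s['eef_rot'];a=np.arctan2(R[1,0],R[0,0]);print(s['clock'],s['tcp_pos'],'knob',.7-(a-.24),s['wrist_force'],s['wrist_torque'],s['width'])
E
```

```text
9.1667 [ 0.57413875 -0.18648828  0.04578702] knob 1.45205554497607 [  7.03515899   6.29709368 -17.30031246] [ 1.60527656 -1.65072876  0.19601121] 0.1699998289329472
```

jog_arm(
  steps=[0,0,0,0.05,-0.2,0.12,255,0,0,0,0.05,-0.2,0.12,255,0,0,0,0.05,-0.2,0.12,0,0,0,0,0.05,-0.2,0.12,0,0,0,0,0.05,-0.2,0.12,0,0,0,0,0.05,-0.2,0.12,0,0,0,0,0.05,-0.2,0.12,0,0,0,0,0.05,-0.2,0.12,0,0,0,0,0.05,-0.2,0.12,0,0,0,0,0.05,-0.2,0.12,0,0,0,0,0.05,-0.2,0.12,0],
)

```text
clock: 10.08
tcp_pos: [0.5755, -0.1878, 0.0462]
eef_rot: [[0.87, -0.492, -0.0], [-0.492, -0.87, -0.0], [-0.0, 0.0, -1.0]]
wrist_force: [-0.1, -0.3, -0.6]
width: 0.767
```

Released with no force left. Now I'll rise straight up and look.

jog_arm(
  steps=[0,0,0,0,0,-1,0,0,0,0,0,0,-3,0,0,0,0,0,0,-6,0,0,0,0,0,0,-9,0,0,0,0,0,0,-12,0,0,0,0,0,0,-15,0,0,0,0,0,0,-16,0,0,0,0,0,0,-16,0,0,0,0,0,0,-16,0],
)

```text
clock: 10.83
tcp_pos: [0.5754, -0.1875, 0.2064]
eef_rot: [[0.871, -0.492, 0.001], [-0.492, -0.871, 0.0], [0.001, -0.0, -1.0]]
wrist_force: [0.9, 0.2, -0.3]
width: 0.999
```

```bash
python3 - <<'E'
from h import *
s=sensors.read_state();print(s['clock'],s['tcp_pos'],s['wrist_force']);np.savez('pics/st.npz',p=s['tcp_pos'],R=s['eef_rot'])
cv2.imwrite('pics/w4.png',cams.capture('wrist')[:,:,::-1]);cv2.imwrite('pics/s4.png',cams.capture('scene')[:,:,::-1])
E
```

```text
10.8333 [ 0.57538353 -0.18754455  0.20636357] [ 0.90286142  0.21116273 -0.26446597]
```

View pics/w4.png

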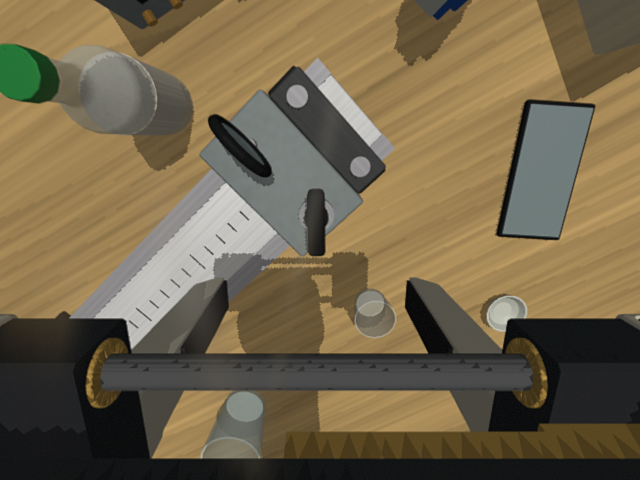

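The block's edge meets the dark stop bar with no visible gap, along (270,92)–(362,190). The knob bar is upright at column 316, rows 188–256, still lined up with the tool. Bottle, beaker and cup are all standing. I'll run one numeric check.

```bash
python3 - <<'E'
from h import *
d=np.load('pics/st.npz');m=wristview({'eef_rot':d['R'],'tcp_pos':d['p']});im=cv2.imread('pics/w4.png')
a,b=cast(m,(297,96),.056),cast(m,(361,167),.056);sm=(a+b)/2;v=a-b;yaw=np.arctan2(v[1],v[0])
C=np.mean([cast(m,p,.054) for p in[(262,90),(363,205),(302,255),(201,155)]],0)
ey=np.array([-np.sin(.24),np.cos(.24)]);print('yaw',yaw,'carr-stop',(C-sm)[:2]@ey)
mk=(im[185:265,300:335].max(2)<50).astype('uint8')
for y in range(20,75,8):x=np.where(mk[y])[0];print(y+185,x.min()+300,x.max()+300)
h=cast(m,(318,200),.106)-cast(m,(316,255),.106);t=np.arctan2(h[1],h[0]);print('bar',t,'knob',.7-(t-.24))
mt=cams.camera_model('scene')
for n,X in dict(cap=(.754,-.101,.2),beaker=(.374,.04,.09),cup=(.428,-.184,.045)).items():print(n,proj(m,np.array(X)).round())
E
```

```text
yaw 0.2467355285930748 carr-stop 0.06476212243947962
205 308 323
213 306 326
221 317 326
229 315 324
237 314 323
245 312 324
253 310 323
bar -0.5496367991952837 knob 1.4896367991952837
cap [18. 71.]
beaker [233. 461.]
cup [376. 322.]
```

Carriage to stop measures 64.8 mm (65 expected) and the knob is at about 1.45–1.49 rad, past the 1.2 needed. The bottle cap, beaker and cup appear where they were first measured. Handing in.

```bash
python3 -c "
from bench import workorder;print(workorder.finish_job())"
```

```text
the job is handed in; nothing more can be done
None
```

The lens carriage is locked against the low stop bar, and I handed the job in at about 11 s of the 38 s allowed. I gripped the knob bar and slid the carriage about 117 mm until it stalled against the stop with about 10 N. I then turned the knob clockwise, unloaded the arm, let go and rose clear.

**Last checks, from the wrist camera:**
- **Carriage:** it sits 64.8 mm from the stop's middle (65 mm expected), with no visible gap.
- **Knob:** it stands at about 1.45 rad by the tool angle and 1.49 rad by the image, so it is past the 1.2 rad tight point.
- **Bottle, beaker and cup:** all are standing, within a few pixels of where they were first measured.
- **Robot:** the gripper was open, clear of everything, with about 1 N or less on the wrist.

**What went wrong or disagreed:**
- **First grasp:** it closed on air. The real fingertips are about 30 mm higher than the reported tool point. I measured this in two camera views, went deeper, and the second grasp held.
- **During the turn:** the tool moved about 4 mm sideways and pushed up to about 23 N towards the stop. I put this down to the grip being slightly off the knob's axis. The final position check showed the carriage had not moved off the stop.

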